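Fetch the heavy bail out from under the glass

ROBOT

A 6-joint arm with a two-finger parallel gripper is mounted at the origin on the work surface. World frame = base frame: x ahead of the robot, y to its left, z up, the work surface at z = 0. Lengths are in m, angles in rad, forces in N, time in s.
With the tool pointing down it reaches from about 0.35 to 0.775 m from the base axis. Payload 5.5 kg.
Tool frame: the origin (TCP) lies midway between the tips of the shut fingers; the grasp point (between the pads) lies 19 mm behind it; z points along the fingers, y is the direction in which the jaws open and shut (so a half turn about z gives the same grasp; the last joint's range is limited). The gripper opens to 85 mm and grips with 20 to 120 N. Pads are 22 mm wide; open, the fingers measure 114 mm over their backs; the gripper's body (76 mm by 85 mm) begins 54 mm behind the grasp point. The pads swing forward as they close: fully open they stand 13 mm farther back than shut.
Start: joints at [1.026, 0.313, 0.046, 1.304, 0, 1.431], TCP at [0.226, 0.529, 0.231] pointing down, gripper open.
Joint ranges: [-2.76, 2.76], [-0.86, 1.69], [-1.03, 1.26], [-2.2, 2.34], [-1.47, 1.5], [-3.14, 3.14]. Speed limits (rad/s): [2.57, 2.57, 3.14, 3.14, 3.14, 3.14].

INTERFACE

Orientations are given as a unit quaternion [w, x, y, z].
In Python, from workcell import env gives the robot as it stands.
- The arm moves only by the shell command python3 -m creep 'ROWS' [OPENING] [FORCE]. ROWS is JSON, a list of rows, each a list of 6 numbers: the shift along the tool's x, y, z in m, then the turn, a rotation vector about the tool's x, y, z in degrees. A call has exactly 8 rows; each row is the pose to reach, as a shift and turn from the pose commanded when the call began, along the tool's axes at that moment; what a row does not reach only later rows make up. A row lasts 1/10 s, in which the tool goes at most 50 mm and 8.59 degrees, less where a joint would pass 70% of its speed; a pose out of reach is approached as far as the arm can. A call with a gripper value outside its range is refused whole. OPENING is the finger opening in m, from 0 to 0.0854, set as the call begins (- or left out, the last holds). The fingers move at their own pace and stop on an object; FORCE is the grip in N (left out, the last holds). Time passes only in rows, so rows that repeat a pose let the fingers close, or fill a call up. It gives the time, the measured TCP pose, the force and the opening at its end, in the units of the state.
- env.get_state(): the state, without advancing time (a new reading comes with each control period).
- env.read_camera(name): name is "side" or "top" or "wrist"; returns (picture, depth): 400x640x3 uint8, blue, green, red; 400x640 float32, m along the optical axis (not along the pixel's ray), 0 where there is no reading.
- env.camera_params(name): a dict with "fx", "fy", "cx", "cy" (pixels), "position" and "orientation" of the camera in the world. Camera axes: x right, y up, looking along -z (the intrinsics and any distortion apply to the point x, -y, -z); pixel columns grow to the right and rows downward; lengths in m; the calibration is good to about 2 mm. The wrist camera is an equidistant fisheye: a pixel r from the principal point sees the ray r / f radians off the axis. A picture is of the moment at which its call begins: read the wrist's pose just before it. camera_params takes no time and is no camera call; for the wrist camera it gives the pose at the moment of the call.
- env.hand_in(): hands the job in, once; it reports no verdict.
The state is a dict: "clock": time; "joint_pos": joint angles; "qvel": joint speeds; "tau": joint torques, N m; "tcp_pos": TCP position; "orientation": TCP orientation; "wrist_force": force on the tool from outside, world axes, zero at the start; "ft_torque": the same for the moment, N m; "finger_gap": finger opening in m.
Only numpy, scipy, OpenCV 4.12 (cv2) and the standard library are available. Lean on these libraries where they do the work, as an engineer would, in place of code of your own. Each camera call takes 0.05 s, during which the arm holds its last target. There are 200 camera calls.

TASK

It is windy today, so the heavy dark bail is wanted from the back of the glass-topped bail shelf, whose lanes are too narrow for a hand. With the long telescopic picker, locked at whatever length it was left, reach in under the glass over the dark bail, let the fork down behind its barrel and draw the bail right out onto the console in front of the shelf, then lay the picker down flat on the console. Work gently and by feel: never push hard on the glass, the shelf or the bail, and leave the two pale bails, the ball in its clear case and the whistle as they are.

Things in the scene. Friction and masses are not known exactly. Their poses are not given: they have to be found in the camera images.
- shelf: Fixed low dark wood shelf with a glass top, 233 long (its x) x 122 wide (y), about 48 high. Origin: centre of its footprint on the console. Three lanes run along x, each 30 wide, centred at y = -38, 0, +38 mm, between rails 8 wide and 34 high. Mouths open at x = -116.5; inner face of the back wall at x = +108.5 mm. The lane floor is the console top: no sill.
- shelf_mouth (a point): Point on the console in the mouth of the middle lane, axes as the shelf. The roof of all lanes is one clear glass pane, 8 thick, as long and wide as the shelf, on small cork pads. Its underside is 39 to 41 mm above the console, differently each time; this is not measured. The pane is held fast.
- bail_center (a point): Dark bail, 50 to 70 g, lying loose along one lane, near the back wall; rolls easily. Barrel 22 diameter x 54 long, long spigot (10.4 diameter x 35) towards the mouth, short one (10.4 x 21) towards the back. Point: middle of the barrel on the axis, 11 mm up; x runs along the bail to the short spigot: barrel ends at x = -27 and +27, bail ends at -62 and +48 mm. Its y, z turn as it rolls.
- spare_a: Pale bail of the same shape and axes, lying in another lane; leave alone. Origin: middle of its barrel.
- spare_b: The other pale bail, as spare_a; leave alone.
- picker_grip (a point): Where to grip the telescopic picker (168 g) from above, across its handle: 22 mm above its flat underside, 18 to 31 mm behind its centre of mass. x points along it to the fork, z up. Wooden handle with brass bands, 18 wide, 32 high, x = -85 to +40 mm. From it an aluminium sleeve 18 wide, 5.4 to 9.4 mm below this point, runs to x = 160 mm; a steel strip comes out of that.
- picker: The same picker; origin on its underside, 22 mm below the grip point, same axes. Steel strip 14 wide, z = 14 to 17; at its tip it is 24 wide and two prongs 5 wide, 4 thick point down to z = 0, 14 mm apart (fits over a spigot). Pulling face of the prongs at x = 265 to 385 mm: the strip is locked (40 N) at any extension, different each time and not measured.
- ballcase_center (a point): Clear acrylic cube with a red ball inside and a button on its lid, 90 wide, 96 high; leave alone. Point: its centre.
- whistle_center (a point): Blue plastic whistle, about 50 x 19 x 23; leave alone. Point: its centre, 11.5 mm up.

How it is judged:
On the way, in this order (a step that is already met when the one before it is completed fails the run):
1. the picker is reached in over the dark bail, which still lies deep in its lane (x of picker_grip in the frame of bail_center above -0.363 m and horizontal distance between picker_grip and bail_center below 0.366 m and x of bail_center in the frame of shelf above 0.03 m and angle between picker_grip's own z axis and vertical below 0.12 rad), for 0.1 s.
2. the dark bail is drawn out of the mouth of its lane with the picker still over it (x of bail_center in the frame of shelf below -0.15 m and x of picker_grip in the frame of bail_center above -0.368 m and horizontal distance between picker_grip and bail_center below 0.37 m and height (world z) of picker_grip below 0.06 m and height (world z) of bail_center below 0.03 m), for 0.1 s.
At the end, for the whole second after the job is handed in: The dark bail lies at rest on the console, wholly out of its lane and clear of the mouth; the picker lies at rest, flat on its underside on the console (upright within 0.1 rad, not propped on anything) (x of bail_center in the frame of shelf below -0.167 m and height (world z) of bail_center between 0.002 and 0.02 m and linear speed of each of bail, picker below 0.02 m/s and height (world z) of picker_grip between 0.015 and 0.027 m and angle between picker_grip's own z axis and vertical below 0.1 rad); the robot touches nothing.
It fails at once if the picker bears on the shelf or its glass with more than 15 N (contact force between picker and shelf above 15 N).
It fails at once if the picker bears on the dark bail with more than 15 N (contact force between picker and bail above 15 N).
It fails at once if the arm or hand knocks the shelf with more than 15 N (contact force between the arm and shelf above 15 N).
It fails at once if a pale bail is disturbed (distance of any of spare_a, spare_b from where it was at the start of the episode above 0.015 m).
It fails at once if the ball case or the whistle is shifted (distance of any of ballcase_center, whistle_center from where it was at the start of the episode above 0.015 m).
It also fails if it takes over 70 s, if anything falls off the work surface, if the arm or the gripper's body presses on something with over 40 N, if the wrist force passes 120 N, or if a joint passes its speed limit or range.

## Working session

There is one attempt and no reset: what is moved stays moved. The work goes in short steps, Python scripts to look and compute and a shell command to move; the robot and the scene stay as the last step left them, time stands still between calls to the robot, and variables do not carry over. Pictures are saved under pics/ and viewed, about 8 in all and at most 12, crops included, and the job is handed in when it is done.

```bash
ls; mkdir -p pics; cat > h.py <<'E'
import numpy as np, cv2
from scipy.spatial.transform import Rotation as R
from workcell import env
def rot(q): return R.from_quat([q[1],q[2],q[3],q[0]])
def pts(name,d,p):
    v,u=np.mgrid[0:400,0:640].astype(float)
    x=(u-p['cx'])/p['fx'];y=(v-p['cy'])/p['fy']
    c=np.stack([x*d,-y*d,-d],-1)
    return c@rot(p['orientation']).as_matrix().T+np.array(p['position'])
def onplane(p,u,v,z):
    r=rot(p['orientation']).apply([(u-p['cx'])/p['fx'],-(v-p['cy'])/p['fy'],-1])
    o=np.array(p['position']); return o+r*(z-o[2])/r[2]
E
python3 - <<'E'
from h import *
for n in ("top","side"):
    p=env.camera_params(n);im,d=env.read_camera(n)
    cv2.imwrite(f"pics/{n}0.png",im);np.save(f"{n}0.npy",d);print(n,p)
s=env.get_state();print(s)
E
```

```text
pics
top {'fx': 404.7605610871342, 'fy': 404.7605610871342, 'cx': 316.63174216929974, 'cy': 197.9537860195814, 'position': array([0.47553853, 0.00318854, 1.09001587]), 'orientation': array([-0.70206921, -0.03641241,  0.03894303,  0.71011014])}
side {'fx': 413.5838338841486, 'fy': 413.5838338841486, 'cx': 313.1875330384547, 'cy': 205.71584579008697, 'position': array([ 0.57190986, -0.60437044,  0.80923676]), 'orientation': array([ 0.94233234,  0.33425528, -0.00738236, -0.01512163])}
{'clock': 0.1, 'joint_pos': array([ 1.02638343e+00,  3.13958051e-01,  4.51217986e-02,  1.30359200e+00,
       -1.16645069e-05,  1.43122995e+00]), 'qvel': array([ 0.00140755, -0.00069328,  0.00403706, -0.00021343,  0.00082002,
       -0.00033154]), 'tau': array([ 3.54152173e-03, -4.81723809e+01,  2.99245691e+01,  1.27298950e-02,
       -1.40160332e-04,  1.13239270e-05]), 'tcp_pos': array([0.22624503, 0.52814289, 0.23049134]), 'orientation': array([-2.68148900e-04,  2.01043628e-01,  9.79581948e-01, -7.70666696e-04]), 'wrist_force': array([-0.93962787,  0.54225001, -0.27057342]), 'ft_torque': array([-0.02992841,  0.0231962 , -0.00738713]), 'finger_gap': 0.08557997944183714}
```

View pics/top0.png

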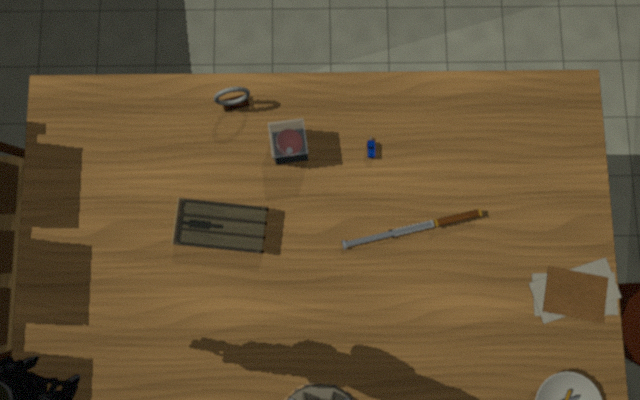

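```bash
python3 - <<'E'
from h import *
im=cv2.imread("pics/top0.png")
a=cv2.resize(im[185:265,165:285],None,fx=5,fy=5,interpolation=cv2.INTER_CUBIC)   #600x400
b=cv2.resize(im[200:260,335:495],None,fx=3.75,fy=3.75,interpolation=cv2.INTER_CUBIC)[:200] #600x225
a=cv2.convertScaleAbs(np.vstack([a,b]),alpha=1.7)
cv2.imwrite("pics/crop1.png",a)
p=env.camera_params("top");
for u,v in [(180,198),(268,207),(265,252),(174,244),(345,244),(485,212),(370,148),(288,142),(320,200)]: print(u,v,onplane(p,u,v,0.03).round(3))
d=np.load("top0.npy");P=pts("top",d,p)
for v,u in [(225,200),(225,250),(300,200),(216,460),(237,370),(230,410)]: print(u,v,P[v,u].round(4))
E
```

```text
180 198 [0.593 0.358 0.03 ]
268 207 [0.567 0.127 0.03 ]
265 252 [0.449 0.134 0.03 ]
174 244 [0.473 0.371 0.03 ]
345 244 [ 0.468 -0.074  0.03 ]
485 212 [ 0.547 -0.443  0.03 ]
370 148 [ 0.722 -0.145  0.03 ]
288 142 [0.74  0.074 0.03 ]
320 200 [ 0.583 -0.01   0.03 ]
200 225 [0.5207 0.3    0.045 ]
250 225 [0.5191 0.171  0.0466]
200 300 [ 0.3251  0.3093 -0.001 ]
460 216 [ 0.5372 -0.3776  0.0282]
370 237 [ 0.4851 -0.1412  0.0155]
410 230 [ 0.5024 -0.248   0.014 ]
```

View pics/crop1.png

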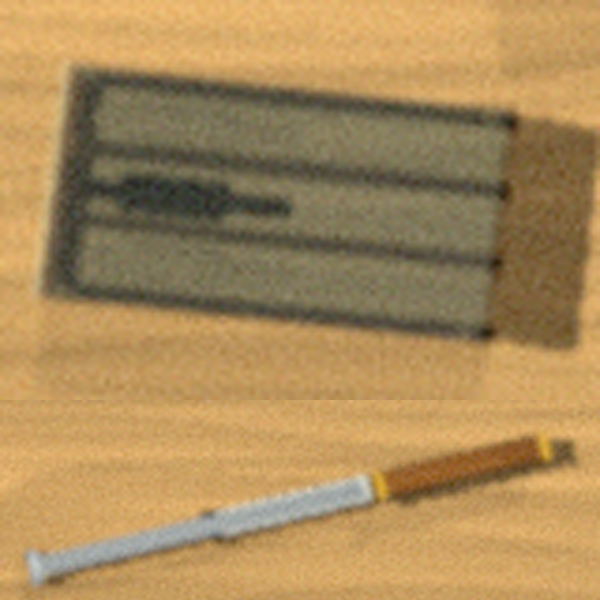

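View pics/side0.png

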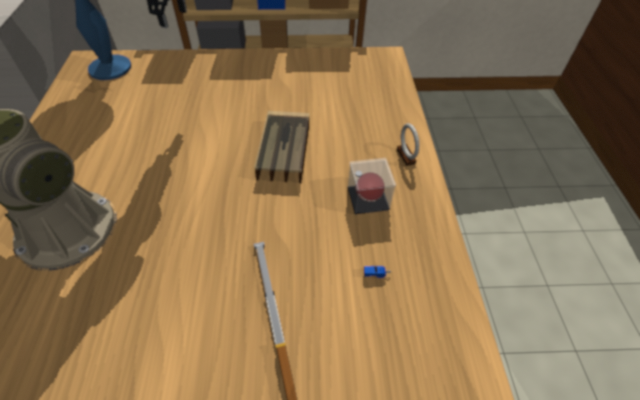

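```bash
cat >> h.py <<'E'
def toolshift(dw):  # world shift -> tool axes
    return rot(env.get_state()['orientation']).inv().apply(dw)
E
python3 - <<'E'
from h import *
from scipy.optimize import least_squares
p=env.camera_params("top")
A=lambda x,y:(x/5+165,y/5+185)
B=lambda x,y:(x/3.75+335,(y-400)/3.75+200)
C=np.array([onplane(p,*A(*c),0.048)[:2] for c in [(73,65),(517,113),(492,338),(43,295)]])
M=np.array([(116.5,61),(-116.5,61),(-116.5,-61),(116.5,-61)])/1e3
# shelf x toward back; shelf y: up => left of x
for s in (1,-1):
    m=M*[1,s]
    f=lambda q:((R.from_euler('z',q[2]).as_matrix()[:2,:2]@m.T).T+q[:2]-C).ravel()
    r=least_squares(f,[*C.mean(0),1.46]);print(s,r.x.round(4),np.degrees(r.x[2]),(1e3*r.fun).round(1))
    if s==-1: q=r.x
q0=q
Rm=R.from_euler('z',q[2]).as_matrix()[:2,:2]
for n,c,z in [("barrel c",(174,196),.014),("bar front",(230,202),.011),("bar back",(118,190),.011),("long end",(291,208),.011),("short end",(90,188),.011)]:
    w=onplane(p,*A(*c),z);print(n,w.round(4),"shelf",(Rm.T@(w[:2]-q[:2])).round(4))
for n,c,z in [("tip",(38,568),.017),("tip end",(28,570),.017),("slv end",(215,522),.0166),("handle front",(372,487),.032),("handle back",(577,450),.032),("bandback",(545,447),.03)]:
    print(n,onplane(p,*B(*c),z).round(4))
E
```

```text
1 [0.5189 0.2447 1.456 ] 83.42529801279689 [-119.3   14.2 -118.5   12.3  117.8  -14.3  120.   -12.2]
-1 [0.5189 0.2447 1.4593] 83.61023478389187 [ 1.6  0.4  3.1 -1.5 -3.1 -0.5 -1.6  1.6]
barrel c [0.5241 0.3094 0.014 ] shelf [0.0649 0.002 ]
bar front [0.5207 0.2804 0.011 ] shelf [0.0357 0.0021]
bar back [0.5278 0.3401 0.011 ] shelf [0.0958 0.0017]
long end [0.5172 0.248  0.011 ] shelf [0.0031 0.002 ]
short end [0.529 0.355 0.011] shelf [0.1108 0.0022]
tip [ 0.4654 -0.075   0.017 ]
tip end [ 0.4641 -0.0679  0.017 ]
slv end [ 0.4962 -0.2004  0.0166]
handle front [ 0.5189 -0.3078  0.032 ]
handle back [ 0.5431 -0.4523  0.032 ]
bandback [ 0.5456 -0.4308  0.03  ]
```

```bash
python3 -m creep '[[-0.031,-0.034,0,0,0,0],[-0.062,-0.068,0,0,0,0],[-0.093,-0.102,0,0,0,0],[-0.124,-0.137,0,0,0,0],[-0.155,-0.171,0,0,0,0],[-0.187,-0.205,0,0,0,0],[-0.218,-0.240,0,0,0,0],[-0.249,-0.274,0,0,0,0]]'
python3 -m creep '[[-0.031,-0.034,0,0,0,0],[-0.062,-0.068,0,0,0,0],[-0.093,-0.102,0,0,0,0],[-0.124,-0.137,0,0,0,0],[-0.155,-0.171,0,0,0,0],[-0.187,-0.205,0,0,0,0],[-0.218,-0.240,0,0,0,0],[-0.249,-0.274,0,0,0,0]]'
python3 -m creep '[[-0.018,-0.020,0.008,0,0,7.7],[-0.036,-0.039,0.016,0,0,15.4],[-0.054,-0.059,0.024,0,0,23.1],[-0.072,-0.078,0.032,0,0,30.8],[-0.09,-0.098,0.04,0,0,38.5],[-0.108,-0.118,0.05,0,0,46.2],[-0.1247,-0.137,0.05,0,0,53.9],[-0.1247,-0.137,0.05,0,0,53.9]]'
python3 - <<'E'
from h import *
print(env.get_state()['joint_pos'].round(3))
p=env.camera_params("wrist");im,d=env.read_camera("wrist");print(p)
np.savez("w1.npz",d=d,im=im);cv2.imwrite("pics/w1.png",im)
E
```

```text
clock: 0.9
tcp_pos: [0.3473, 0.1768, 0.2311]
orientation: [0.0, 0.201, 0.98, 0.0]
wrist_force: [0.6, 0.6, 0.5]
finger_gap: 0.0856
clock: 1.7
tcp_pos: [0.4684, -0.1733, 0.2309]
orientation: [-0.0, 0.201, 0.98, 0.0]
wrist_force: [1.2, 0.9, 0.9]
finger_gap: 0.0855
clock: 2.5
tcp_pos: [0.5293, -0.349, 0.1796]
orientation: [-0.0, 0.625, 0.781, -0.0]
wrist_force: [-0.5, 0.5, -0.1]
finger_gap: 0.0855
[-0.709  0.447  0.115  1.24  -0.     0.641]
{'fx': 309.70691628693146, 'fy': 309.70691628693146, 'cx': 321.5830587027096, 'cy': 207.02818960387143, 'position': array([ 0.51338998, -0.2754153 ,  0.32111188]), 'orientation': array([ 0.9827763 , -0.14860084, -0.01613244,  0.1086659 ])}
```

View pics/w1.png

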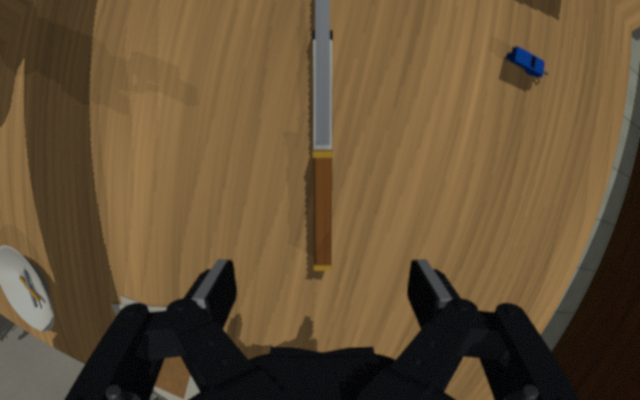

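```bash
cat >> h.py <<'E'
def fplane(p,u,v,z):
    x=u-p['cx'];y=v-p['cy'];r=np.hypot(x,y);t=r/p['fx']
    k=np.sin(t)/r if r>0 else 0
    ray=rot(p['orientation']).apply([x*k,-y*k,-np.cos(t)])
    o=np.array(p['position']); return o+ray*(z-o[2])/ray[2]
E
python3 - <<'E'
from h import *
p=env.camera_params("wrist");P={}
for n,u,v,z in [("back",322.5,270,.032),("frontL",313.5,150,.032),("frontR",332,150,.032),("front",323,149.5,.032),("bandF",323,158,.032),("slvend",322.5,37,.0166),("strip top",322.5,2,.017)]:
    P[n]=fplane(p,u,v,z);print(n,P[n].round(4))
a=P["slvend"]-P["back"];print("heading",np.degrees(np.arctan2(a[1],a[0])))
h=P["front"]-P["back"];print(np.linalg.norm(h[:2]),np.degrees(np.arctan2(h[1],h[0])),np.linalg.norm((P["slvend"]-P["front"])[:2]))
u=a[:2]/np.linalg.norm(a[:2])
for n,x in (("back",-.085),("front",.04),("slvend",.16)): print(n,(P[n][:2]-x*u).round(4))
s=env.get_state();t=s['tcp_pos'];g=np.mean([P[n][:2]-x*u for n,x in (("back",-.085),("front",.04))],0)
print(g,toolshift([*(g-t[:2]),0.005-t[2]]))
E
```

```text
back [ 0.5488 -0.4289  0.032 ]
frontL [ 0.5126 -0.3083  0.032 ]
frontR [ 0.5295 -0.3044  0.032 ]
front [ 0.5211 -0.3058  0.032 ]
bandF [ 0.5229 -0.3137  0.032 ]
slvend [ 0.4961 -0.1979  0.0166]
strip top [ 0.4877 -0.161   0.017 ]
heading 102.85025560596765
0.12613131886599224 102.66592129381449 0.11080626624533253
back [ 0.5299 -0.346 ]
front [ 0.53   -0.3448]
slvend [ 0.5317 -0.3539]
[ 0.52996675 -0.34543687] [0.00133339 0.00171757 0.17492547]
```

```bash
python3 -m creep '[[0.001,0.002,0.03,0,0,0],[0.001,0.002,0.06,0,0,0],[0.001,0.002,0.09,0,0,0],[0.001,0.002,0.12,0,0,0],[0.001,0.002,0.145,0,0,0],[0.001,0.002,0.165,0,0,0],[0.001,0.002,0.173,0,0,0],[0.001,0.002,0.173,0,0,0]]'
python3 -m creep '[[0,0,0,0,0,0],[0,0,0,0,0,0],[0,0,0,0,0,0],[0,0,0,0,0,0],[0,0,0,0,0,0],[0,0,0,0,0,0],[0,0,0,0,0,0],[0,0,0,0,0,0]]' 0.0 110
```

```text
clock: 3.35
tcp_pos: [0.5299, -0.3434, 0.0072]
orientation: [-0.001, 0.623, 0.783, 0.0]
wrist_force: [0.5, -0.2, 1.1]
finger_gap: 0.085
clock: 4.15
tcp_pos: [0.5312, -0.3453, 0.0093]
orientation: [0.001, 0.623, 0.782, -0.0]
wrist_force: [-1.5, -0.4, 5.9]
finger_gap: 0.0158
```

```bash
python3 -m creep '[[0,0,-0.01,0,0,0],[0,0,-0.025,0,0,0],[0.01,-0.001,-0.04,0,0,3],[0.04,-0.006,-0.05,0,0,7],[0.08,-0.011,-0.05,0,0,11],[0.12,-0.017,-0.05,0,0,15],[0.15,-0.021,-0.05,0,0,19.25],[0.1675,-0.0235,-0.05,0,0,19.25]]'
python3 -m creep '[[0,0,0,0,0,0],[0,0,0,0,0,0],[0,0,0,0,0,0],[0,0,0,0,0,0],[0,0,0,0,0,0],[0,0,0,0,0,0],[0,0,0,0,0,0],[0,0,0,0,0,0]]'
python3 - <<'E'
from h import *
s=env.get_state();print(s['joint_pos'].round(3),s['tcp_pos'],s['orientation'],s['ft_torque'])
p=env.camera_params("top");D=[]
for i in range(6): im,d=env.read_camera("top");D.append(d)
d=np.median(D,0);np.save("t2.npy",d);P=pts("top",d,p)
cv2.imwrite("pics/t2full.png",im)
a=cv2.resize(im[180:280,165:400],None,fx=3.4,fy=3.4,interpolation=cv2.INTER_CUBIC)
cv2.imwrite("pics/t2.png",cv2.convertScaleAbs(a,alpha=1.6))
t=s['tcp_pos'];u=np.array([.1115,.9938]);v=np.array([-u[1],u[0]])
q=(P[...,:2]-t[:2]);x=q@u;y=q@v
for a in np.arange(-.08,.32,.01):
    m=(x>a)&(x<a+.01)&(abs(y)<.015)&(P[...,2]>.03)&(P[...,2]<.2)
    if m.sum(): print(round(a,3),m.sum(),np.median(P[m][:,2]).round(4),y[m].mean().round(4))
E
```

```text
clock: 4.95
tcp_pos: [0.4686, -0.1842, 0.0583]
orientation: [-0.001, 0.745, 0.667, -0.0]
wrist_force: [-0.5, -0.5, -1.4]
finger_gap: 0.016
clock: 5.75
tcp_pos: [0.4705, -0.187, 0.0582]
orientation: [-0.0, 0.745, 0.667, 0.0]
wrist_force: [-0.1, -0.8, -1.3]
finger_gap: 0.0156
[-0.537  0.305 -0.416  0.849  0.     1.145] [ 0.47047531 -0.18696351  0.05819641] [-8.27972298e-05  7.45192554e-01  6.66849346e-01  1.39383217e-05] [-0.08184361  0.02570701  0.0156725 ]
0.01 5 0.0783 0.0053
0.02 29 0.0799 -0.0011
0.03 46 0.08 0.0
0.04 29 0.0645 -0.0013
0.05 29 0.065 -0.0004
0.06 28 0.0651 -0.0008
0.07 28 0.0645 -0.0011
0.08 28 0.0646 -0.0001
0.09 30 0.0649 -0.001
0.1 28 0.0647 -0.0006
0.11 30 0.0646 -0.0003
0.12 28 0.0649 -0.0011
0.13 28 0.0644 -0.0001
0.14 31 0.0646 -0.0006
0.15 27 0.0647 0.0004
0.16 23 0.065 -0.0005
0.17 22 0.0648 -0.0004
0.18 21 0.0651 -0.0004
0.19 24 0.0648 -0.0004
0.2 20 0.0651 -0.0006
0.21 22 0.0646 -0.0007
0.22 22 0.0652 -0.0005
0.23 21 0.0648 -0.0005
0.24 24 0.0648 -0.0004
0.25 20 0.0644 -0.0007
0.26 23 0.0648 -0.0007
0.27 27 0.0648 -0.0003
0.28 20 0.0648 0.0005
```

View pics/t2.png

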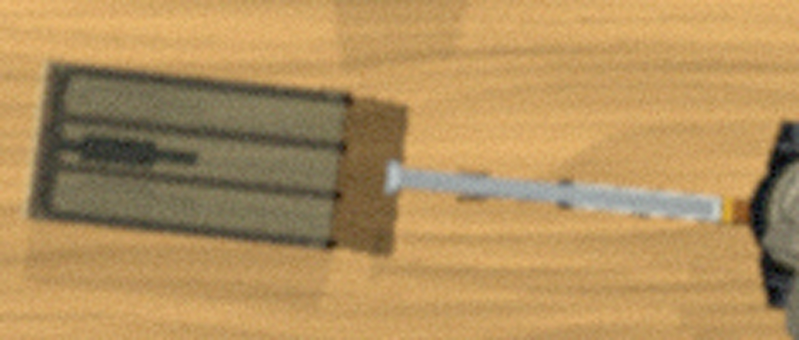

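```bash
python3 - <<'E'
from h import *
s=env.get_state();p=env.camera_params("top");t=s['tcp_pos'];u=np.array([.1115,.9938]);v=np.array([-u[1],u[0]])
im=cv2.imread("pics/t2full.png").astype(float).sum(2)
d=np.load("t2.npy");P=pts("top",d,p)
q=(P[...,:2]-t[:2]);x=q@u;y=q@v
# console plane fit
m=(abs(x-.25)<.35)&(abs(y)<.2)&(abs(P[...,2])<.006)
A=np.c_[P[m][:,:2],np.ones(m.sum())];c=np.linalg.lstsq(A,P[m][:,2],rcond=None)[0];print(m.sum(),c,(A@c-P[m][:,2]).std())
H=P[...,2]-(P[...,:2]@c[:2]+c[2])
ms=(x>.17)&(x<.285)&(abs(y)<.006);print("strip h",np.median(H[ms]),H[ms].mean())
for a,b in ((.33,.37),(.37,.45),(.45,.53)):
  for yy in (-.045,-.02,0,.02,.045):
    m=(x>a)&(x<b)&(abs(y-yy)<.012)&(H>.03);print(a,yy,m.sum(),np.median(H[m]).round(4),H[m].mean().round(4))
# lateral: darkness profile across lanes (rails dark), coordinates at z=.034 and dark bail at z=.011
for z,rng in ((.036,[(.33,.37),(.37,.41),(.40,.44)]),(.011,[(.44,.465),(.47,.51)])):
  for a,b in rng:
    prof=[]
    for yy in np.arange(-.07,.0701,.002):
        ps=[]
        for xx in np.linspace(a,b,12):
            w=np.array([*(t[:2]+xx*u+yy*v),z])-p['position'];k=rot(p['orientation']).inv().apply(w)
            ps.append((p['cx']+p['fx']*k[0]/-k[2],p['cy']+p['fy']*k[1]/k[2]))
        ps=np.float32(ps);prof.append(cv2.remap(im.astype(np.float32),ps[:,0],ps[:,1],cv2.INTER_LINEAR).mean())
    print(z,a,np.int32(prof).tolist())
E
```

```text
30213 [ 0.00107069  0.00010287 -0.00174984] 0.0009498838773885312
strip h 0.0660525992195569 0.06540894827979551
0.33 -0.045 144 0.0479 0.0478
0.33 -0.02 143 0.0477 0.0478
0.33 0 146 0.0477 0.0477
0.33 0.02 144 0.0478 0.0477
0.33 0.045 148 0.0476 0.0476
0.37 -0.045 287 0.0478 0.0477
0.37 -0.02 290 0.0478 0.0477
0.37 0 292 0.0477 0.0478
0.37 0.02 294 0.0477 0.0477
0.37 0.045 297 0.0477 0.0477
0.45 -0.045 285 0.0478 0.0477
0.45 -0.02 289 0.0477 0.0476
0.45 0 290 0.0478 0.0477
0.45 0.02 292 0.0477 0.0477
0.45 0.045 293 0.0477 0.0477
0.036 0.33 [291, 298, 300, 285, 254, 210, 167, 144, 141, 157, 186, 204, 214, 215, 213, 210, 208, 207, 206, 204, 202, 204, 196, 183, 160, 140, 136, 151, 180, 202, 214, 214, 211, 210, 207, 206, 204, 201, 204, 208, 205, 196, 179, 159, 141, 144, 165, 190, 207, 212, 214, 211, 206, 202, 203, 207, 207, 206, 206, 203, 190, 168, 148, 144, 163, 201, 235, 254, 258, 257, 259]
0.036 0.37 [277, 285, 285, 278, 252, 208, 167, 139, 136, 156, 182, 203, 213, 217, 217, 216, 215, 216, 212, 211, 207, 204, 196, 181, 155, 136, 137, 150, 177, 201, 213, 218, 220, 216, 210, 208, 203, 
[... 569 characters left out ...]
98, 155, 134, 137, 152, 171, 194, 204, 205, 202, 203, 201, 195, 201, 201, 202, 203, 197, 189, 169, 145, 127, 136, 157, 182, 203, 209, 209, 193, 168, 136, 114, 114, 127, 151, 179, 197, 198, 181, 155, 138, 141, 161, 187, 204, 208, 206, 198, 194, 195, 195, 200, 203, 204, 204, 202, 190, 171, 147, 134, 147, 184, 229, 263, 274, 272, 265]
0.011 0.47 [295, 282, 265, 233, 192, 156, 132, 133, 154, 178, 188, 194, 194, 193, 196, 199, 200, 199, 199, 200, 196, 188, 176, 158, 140, 130, 139, 158, 177, 184, 170, 146, 117, 104, 102, 103, 104, 103, 105, 114, 134, 153, 154, 145, 138, 143, 164, 183, 190, 191, 192, 192, 196, 201, 201, 199, 197, 199, 199, 195, 183, 164, 142, 133, 145, 180, 221, 254, 273, 280, 278]
```

```bash
python3 -m creep '[[0,-0.001,0.005,0,0,0],[0,-0.001,0.01,0,0,0],[0,-0.001,0.016,0,0,0],[0,-0.001,0.022,0,0,0],[0,-0.001,0.026,0,0,0],[0,-0.001,0.028,0,0,0],[0,-0.001,0.028,0,0,0],[0,-0.001,0.028,0,0,0]]'
cat > look.py <<'E'
from h import *
import sys
s=env.get_state();print(s['tcp_pos'].round(4),s['orientation'].round(4),s['wrist_force'].round(2),s['ft_torque'].round(3))
p=env.camera_params("top");t=s['tcp_pos'];u=np.array([.1115,.9938]);v=np.array([-u[1],u[0]])
D=[]
for i in range(6): im,d=env.read_camera("top");D.append(d)
cv2.imwrite(f"pics/{sys.argv[1]}.png",im)
P=pts("top",np.median(D,0),p);q=(P[...,:2]-t[:2]);x=q@u;y=q@v
H=P[...,2]-(P[...,:2]@[0.00107069,0.00010287]-0.00174984)
for a in (.05,.1,.15,.17,.2,.23,.26,.275,.28,.285,.29,.295):
    b=a+(.03 if a<.27 else .005)
    m=(x>a)&(x<b)&(abs(y)<.006);m2=(x>a)&(x<b)&(abs(y)<.02)&(H>.015)
    print(a,m.sum(),np.median(H[m]).round(4),H[m].mean().round(4),"y",y[m2].mean().round(4) if m2.any() else '')
E
python3 look.py t3
```

```text
clock: 6.85
tcp_pos: [0.4696, -0.1868, 0.0303]
orientation: [0.0, 0.745, 0.667, 0.0]
wrist_force: [0.3, 0.7, -1.2]
finger_gap: 0.016
[ 0.4696 -0.1868  0.0303] [0.000e+00 7.451e-01 6.669e-01 1.000e-04] [ 0.31  0.65 -1.24] [-0.044 -0.08  -0.004]
0.05 158 0.4774 0.3396 y 0.0067
0.1 56 0.0385 0.0383 y -0.0004
0.15 56 0.0384 0.0384 y -0.0009
0.17 55 0.0381 0.0381 y -0.0004
0.2 54 0.0386 0.0385 y -0.0007
0.23 53 0.0384 0.0384 y -0.0003
0.26 49 0.0381 0.0352 y -0.0004
0.275 9 0.038 0.0383 y 0.0003
0.28 10 0.0384 0.0385 y -0.0007
0.285 4 0.0008 0.0005 y 0.0061
0.29 6 -0.0 0.0001 y 
0.295 7 -0.001 -0.0007 y
```

```bash
python3 -m creep '[[0.008,0,0.0002,0,0,0],[0.022,0,0.0002,0,0,0],[0.036,0,0.0002,0,0,0],[0.050,0,0.0002,0,0,0],[0.064,0,0.0002,0,0,0],[0.078,0,0.0002,0,0,0],[0.092,0,0.0002,0,0,0],[0.1,0,0.0002,0,0,0]]'; python3 -m creep '[[0.006,0,0,0,0,0],[0.016,0,0,0,0,0],[0.028,0,0,0,0,0],[0.04,0,0,0,0,0],[0.052,0,0,0,0,0],[0.064,0,0,0,0,0],[0.074,0,0,0,0,0],[0.08,0,0,0,0,0]]'; python3 -c "
from h import *
s=env.get_state();print(s['tcp_pos'],s['orientation'].round(4),s['wrist_force'].round(2),s['ft_torque'].round(3))"
```

```text
clock: 7.95
tcp_pos: [0.4806, -0.0858, 0.0301]
orientation: [-0.0, 0.745, 0.667, 0.0]
wrist_force: [0.6, 0.4, -1.9]
finger_gap: 0.0156
clock: 8.75
tcp_pos: [0.4894, -0.0067, 0.0301]
orientation: [-0.0, 0.745, 0.667, 0.0]
wrist_force: [0.4, 0.0, -1.4]
finger_gap: 0.0157
[ 0.48943065 -0.00672807  0.03008018] [-1.000e-04  7.448e-01  6.673e-01  0.000e+00] [ 0.39  0.01 -1.39] [-0.006 -0.005 -0.026]
```

```bash
python3 -m creep '[[0.003,0,0,0,0,0],[0.007,0,0,0,0,0],[0.011,0,0,0,0,0],[0.015,0,0,0,0,0],[0.019,0,0,0,0,0],[0.023,0,0,0,0,0],[0.027,0,0,0,0,0],[0.03,0,0,0,0,0]]'; python3 -c "
from h import *
s=env.get_state();print(s['tcp_pos'],s['orientation'].round(4),s['wrist_force'].round(2),s['ft_torque'].round(3))
im,d=env.read_camera('top')
a=cv2.resize(im[190:260,168:278],None,fx=7,fy=7,interpolation=cv2.INTER_CUBIC)
cv2.imwrite('pics/t4.png',cv2.convertScaleAbs(a,alpha=1.8))"
```

```text
clock: 9.55
tcp_pos: [0.4927, 0.0223, 0.0301]
orientation: [-0.0, 0.745, 0.667, 0.0]
wrist_force: [-0.3, 0.5, -1.9]
finger_gap: 0.016
[0.49272932 0.02232172 0.03011205] [-0.000e+00  7.451e-01  6.669e-01  1.000e-04] [-0.3   0.53 -1.94] [-0.042 -0.043 -0.016]
```

View pics/t4.png

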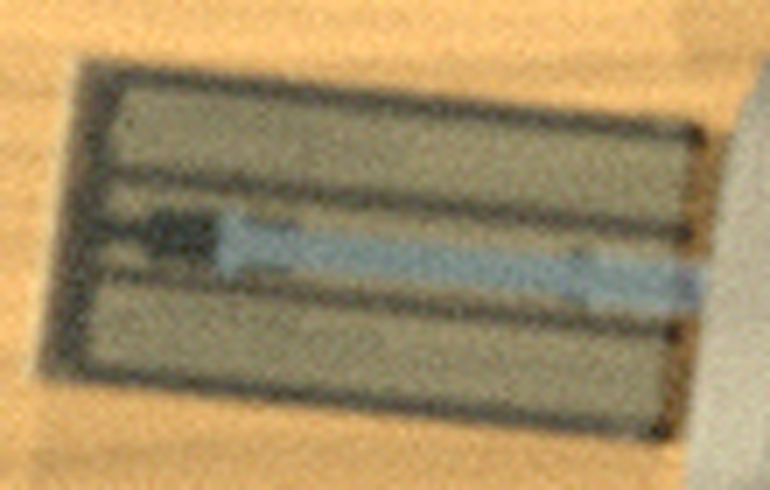

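```bash
python3 -m creep '[[0.004,0,0,0,0,0],[0.009,0,0,0,0,0],[0.014,0,0,0,0,0],[0.019,0,0,0,0,0],[0.025,0,0,0,0,0],[0.031,0,0,0,0,0],[0.037,0,0,0,0,0],[0.043,0,0,0,0,0]]'; python3 -c "
from h import *
s=env.get_state();print(s['tcp_pos'],s['orientation'].round(4),s['wrist_force'].round(2),s['ft_torque'].round(3))
im,d=env.read_camera('top')
a=cv2.resize(im[190:260,168:278],None,fx=7,fy=7,interpolation=cv2.INTER_CUBIC)
cv2.imwrite('pics/t5.png',cv2.convertScaleAbs(a,alpha=1.8))"
```

```text
clock: 10.4
tcp_pos: [0.4975, 0.0653, 0.0301]
orientation: [-0.0, 0.745, 0.667, 0.0]
wrist_force: [0.4, -0.3, -2.6]
finger_gap: 0.0157
[0.49749451 0.0652714  0.0301084 ] [-0.      0.7451  0.6669  0.    ] [ 0.35 -0.34 -2.63] [ 0.004  0.011 -0.028]
```

View pics/t5.png

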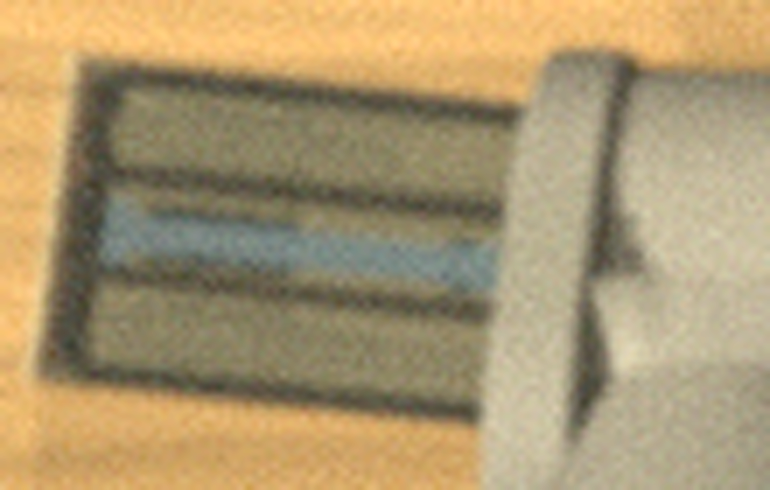

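```bash
python3 -m creep '[[0,0,0.001,0,0,0],[0,0,0.002,0,0,0],[0,0,0.003,0,0,0],[0,0,0.004,0,0,0],[0,0,0.005,0,0,0],[0,0,0.006,0,0,0],[0,0,0.007,0,0,0],[0,0,0.008,0,0,0]]'; python3 -m creep '[[0,0,0.001,0,0,0],[0,0,0.002,0,0,0],[0,0,0.003,0,0,0],[0,0,0.004,0,0,0],[0,0,0.005,0,0,0],[0,0,0.006,0,0,0],[0,0,0.007,0,0,0],[0,0,0.0075,0,0,0]]'; python3 -c "
from h import *
s=env.get_state();print(s['tcp_pos'],s['orientation'].round(4),s['wrist_force'].round(2),s['ft_torque'].round(3))"
```

```text
clock: 11.25
tcp_pos: [0.4975, 0.0647, 0.022]
orientation: [-0.0, 0.745, 0.667, 0.0]
wrist_force: [0.1, -0.2, -1.2]
finger_gap: 0.0156
clock: 12.05
tcp_pos: [0.4977, 0.0648, 0.0147]
orientation: [0.0, 0.745, 0.667, 0.0]
wrist_force: [0.5, -0.2, 0.4]
finger_gap: 0.0159
[0.49772927 0.06479904 0.01474531] [0.000e+00 7.452e-01 6.669e-01 4.000e-04] [ 0.47 -0.19  0.4 ] [ 0.359 -0.043  0.017]
```

```bash
python3 -m creep '[[0,0,-0.0005,0,0,0],[0,0,-0.001,0,0,0],[0,0,-0.001,0,0,0],[0,0,-0.001,0,0,0],[0,0,-0.001,0,0,0],[0,0,-0.001,0,0,0],[0,0,-0.001,0,0,0],[0,0,-0.001,0,0,0]]'; python3 -c "
from h import *
s=env.get_state();print(s['tcp_pos'],s['orientation'].round(4),s['wrist_force'].round(2),s['ft_torque'].round(3))"
```

```text
clock: 12.85
tcp_pos: [0.4974, 0.0647, 0.0156]
orientation: [-0.0, 0.745, 0.667, 0.0]
wrist_force: [0.2, 0.1, 0.7]
finger_gap: 0.0155
[0.49743038 0.06473977 0.01557522] [-1.000e-04  7.451e-01  6.669e-01  1.000e-04] [0.24 0.11 0.66] [ 0.406 -0.068 -0.01 ]
```

```bash
python3 -m creep '[[0,0,-0.0005,0,0,0],[0,0,-0.001,0,0,0],[0,0,-0.0015,0,0,0],[0,0,-0.002,0,0,0],[0,0,-0.0025,0,0,0],[0,0,-0.003,0,0,0],[0,0,-0.0035,0,0,0],[0,0,-0.0035,0,0,0]]'; python3 -c "
from h import *
s=env.get_state();print(s['tcp_pos'],s['orientation'].round(4),s['wrist_force'].round(2),s['ft_torque'].round(3))"
```

```text
clock: 13.65
tcp_pos: [0.4975, 0.0647, 0.0192]
orientation: [0.0, 0.745, 0.667, 0.0]
wrist_force: [-0.4, 0.2, -2.9]
finger_gap: 0.0162
[0.49747331 0.06467932 0.01916106] [0.     0.7451 0.6669 0.    ] [-0.36  0.18 -2.87] [-0.023 -0.002  0.064]
```

```bash
python3 -m creep '[[-0.001,0,0,0,0,0],[-0.003,0,0,0,0,0],[-0.005,0,0,0,0,0],[-0.007,0,0,0,0,0],[-0.009,0,0,0,0,0],[-0.012,0,0,0,0,0],[-0.015,0,0,0,0,0],[-0.018,0,0,0,0,0]]'; python3 -m creep '[[-0.004,0,0,0,0,0],[-0.009,0,0,0,0,0],[-0.014,0,0,0,0,0],[-0.019,0,0,0,0,0],[-0.024,0,0,0,0,0],[-0.029,0,0,0,0,0],[-0.034,0,0,0,0,0],[-0.038,0,0,0,0,0]]'; python3 -c "
from h import *
s=env.get_state();print(s['tcp_pos'],s['orientation'].round(4),s['wrist_force'].round(2),s['ft_torque'].round(3))
im,d=env.read_camera('top')
a=cv2.resize(im[190:260,168:278],None,fx=7,fy=7,interpolation=cv2.INTER_CUBIC)
cv2.imwrite('pics/t6.png',cv2.convertScaleAbs(a,alpha=1.8))"
```

```text
clock: 14.45
tcp_pos: [0.4954, 0.0465, 0.0191]
orientation: [-0.0, 0.745, 0.667, 0.0]
wrist_force: [0.5, 0.9, -2.0]
finger_gap: 0.016
clock: 15.25
tcp_pos: [0.4912, 0.0086, 0.0191]
orientation: [-0.0, 0.745, 0.667, 0.0]
wrist_force: [-0.7, -0.4, -2.0]
finger_gap: 0.0157
[0.49124653 0.00857994 0.01910432] [-0.000e+00  7.452e-01  6.668e-01  1.000e-04] [-0.68 -0.4  -2.  ] [-0.044 -0.088  0.019]
```

View pics/t6.png

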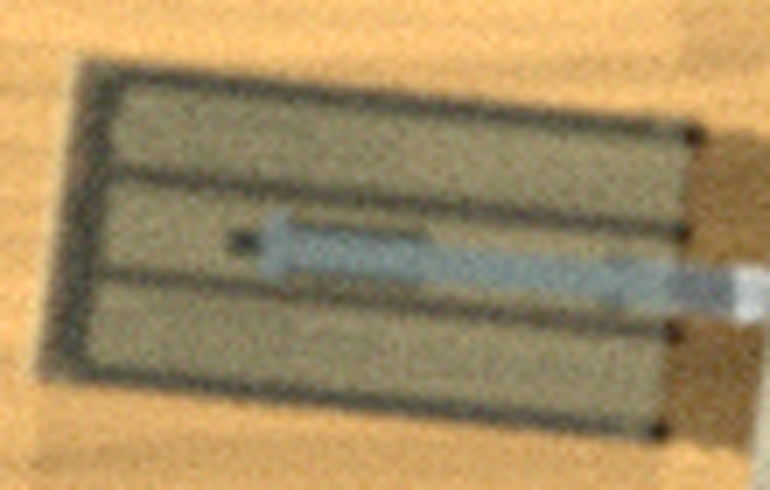

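```bash
python3 -m creep '[[-0.007,0,0,0,0,0],[-0.02,0,0,0,0,0],[-0.035,0,0,0,0,0],[-0.05,0,0,0,0,0],[-0.065,0,0,0,0,0],[-0.08,0,0,0,0,0],[-0.093,0,0,0,0,0],[-0.105,0,0,0,0,0]]'; python3 -m creep '[[-0.015,0,0,0,0,0],[-0.03,0,0,0,0,0],[-0.045,0,0,0,0,0],[-0.06,0,0,0,0,0],[-0.075,0,0,0,0,0],[-0.088,0,0,0,0,0],[-0.099,0,0,0,0,0],[-0.107,0,0,0,0,0]]'; python3 -c "
from h import *
s=env.get_state();print(s['tcp_pos'],s['orientation'].round(4),s['wrist_force'].round(2),s['ft_torque'].round(3))
im,d=env.read_camera('top')
a=cv2.resize(im[180:280,165:365],None,fx=4,fy=4,interpolation=cv2.INTER_CUBIC)
cv2.imwrite('pics/t7.png',cv2.convertScaleAbs(a,alpha=1.8))"
```

```text
clock: 16.1
tcp_pos: [0.4794, -0.0966, 0.0191]
orientation: [0.0, 0.745, 0.667, 0.0]
wrist_force: [-0.3, 0.2, -1.8]
finger_gap: 0.0159
clock: 16.9
tcp_pos: [0.4677, -0.2027, 0.0191]
orientation: [0.0, 0.745, 0.667, 0.0]
wrist_force: [0.1, -0.2, -1.5]
finger_gap: 0.0158
[ 0.46772945 -0.20274863  0.01905022] [0.000e+00 7.454e-01 6.667e-01 1.000e-04] [ 0.1  -0.21 -1.55] [ 0.097  0.024 -0.049]
```

View pics/t7.png

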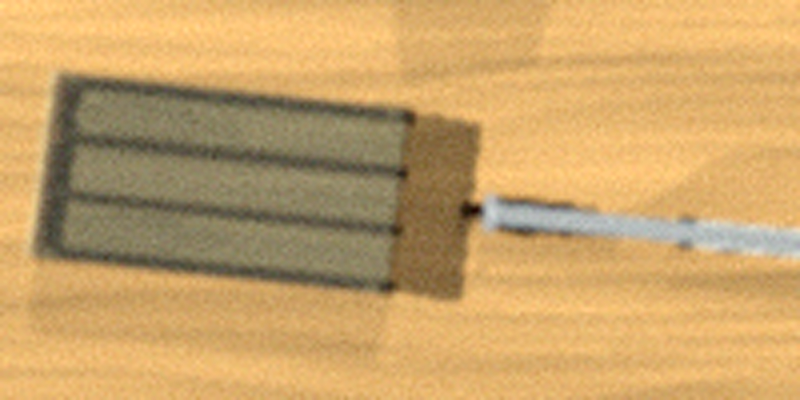

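```bash
python3 -m creep '[[0.001,0,0,0,0,0],[0.003,0,0,0,0,0],[0.003,0,-0.004,0,0,0],[0.003,0,-0.01,0,0,0],[0.003,0,-0.018,0,0,0],[0.003,0,-0.026,0,0,0],[0.003,0,-0.032,0,0,0],[0.003,0,-0.035,0,0,0]]'; python3 -m creep '[[-0.008,0,0,0,0,0],[-0.025,0,0,0,0,0],[-0.045,0,0,0,0,0],[-0.07,0,0,0,0,0],[-0.095,0,0,0,0,0],[-0.12,0,0,0,0,0],[-0.14,0,0,0,0,0],[-0.153,0,0,0,0,0]]'; python3 look.py t8; python3 -c "
import cv2
im=cv2.imread('pics/t8.png');a=cv2.resize(im[180:280,165:425],None,fx=3,fy=3,interpolation=cv2.INTER_CUBIC)
cv2.imwrite('pics/t8c.png',cv2.convertScaleAbs(a,alpha=1.8))"
```

```text
clock: 17.75
tcp_pos: [0.4688, -0.199, 0.0552]
orientation: [0.001, 0.745, 0.667, 0.0]
wrist_force: [1.1, 0.4, -0.9]
finger_gap: 0.0158
clock: 18.55
tcp_pos: [0.4506, -0.3532, 0.0537]
orientation: [-0.0, 0.746, 0.666, -0.0]
wrist_force: [0.0, 0.0, -2.5]
finger_gap: 0.0159
[ 0.4506 -0.3532  0.0537] [-0.000e+00  7.458e-01  6.662e-01 -1.000e-04] [ 0.03  0.03 -2.52] [-0.018 -0.001 -0.001]
0.05 535 0.5025 0.4429 y 0.0033
0.1 56 0.0615 0.0614 y -0.001
0.15 58 0.0611 0.0592 y -0.0008
0.17 60 0.0613 0.0594 y -0.0009
0.2 57 0.0615 0.0595 y -0.0009
0.23 57 0.0616 0.0594 y -0.0009
0.26 64 0.0611 0.0486 y -0.0009
0.275 8 0.0614 0.0616 y -0.0009
0.28 13 0.0615 0.0429 y -0.0016
0.285 13 0.0002 0.0185 y 0.0008
0.29 8 -0.0004 -0.0002 y 
0.295 9 -0.0006 -0.0004 y
```

View pics/t8c.png

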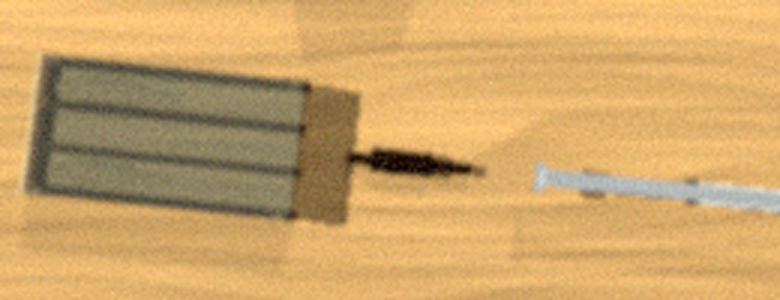

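```bash
python3 -m creep '[[0,0,0.007,0,0,0],[0,0,0.016,0,0,0],[0,0,0.025,0,0,0],[0,0,0.033,0,0,0],[0,0,0.039,0,0,0],[0,0,0.042,0,0,0],[0,0,0.0437,0,0,0],[0,0,0.0443,0,0,0]]'; python3 -c "
from h import *
s=env.get_state();print(s['tcp_pos'],s['orientation'].round(4),s['wrist_force'].round(2),s['ft_torque'].round(3))"
```

```text
clock: 19.65
tcp_pos: [0.4513, -0.3508, 0.0097]
orientation: [-0.0, 0.745, 0.667, 0.0]
wrist_force: [0.5, -0.3, -1.4]
finger_gap: 0.0159
[ 0.45129629 -0.35084048  0.0096706 ] [-0.      0.7452  0.6669  0.    ] [ 0.5  -0.32 -1.4 ] [-0.032  0.013 -0.031]
```

```bash
python3 -m creep '[[0,0,0.0003,0,0,0],[0,0,0.0006,0,0,0],[0,0,0.0006,0,0,0],[0,0,0.0006,0,0,0],[0,0,0.0006,0,0,0],[0,0,0.0006,0,0,0],[0,0,0.0006,0,0,0],[0,0,0.0006,0,0,0]]'; python3 -m creep '[[0,0,0,0,0,0],[0,0,0,0,0,0],[0,0,0,0,0,0],[0,0,0,0,0,0],[0,0,0,0,0,0],[0,0,0,0,0,0],[0,0,0,0,0,0],[0,0,0,0,0,0]]' 0.0854;  python3 -m creep '[[0,0,-0.01,0,0,0],[0,0,-0.03,0,0,0],[0,0,-0.06,0,0,0],[0,0,-0.09,0,0,0],[0,0,-0.12,0,0,0],[0,0,-0.15,0,0,0],[0,0,-0.17,0,0,0],[0,0,-0.18,0,0,0]]'; python3 - <<'E'
from h import *
s=env.get_state();print(s['tcp_pos'],s['wrist_force'].round(2))
p=env.camera_params("top");im,d=env.read_camera("top")
a=cv2.resize(im[180:280,165:425],None,fx=3,fy=3,interpolation=cv2.INTER_CUBIC)
w,_=env.read_camera("wrist")
cv2.imwrite("pics/t9.png",np.vstack([cv2.convertScaleAbs(a,alpha=1.8),cv2.resize(w,(780,488))[:300]]))
P=pts("top",d,p);u=np.array([.1115,.9938]);v=np.array([-u[1],u[0]])
H=P[...,2]-(P[...,:2]@[0.00107069,0.00010287]-0.00174984)
q=P[...,:2]-[0.4513,-0.351];x=q@u;y=q@v
for a in (.1,.13,.17,.2,.23,.26):
    m=(x>a)&(x<a+.03)&(abs(y)<.006);print(a,np.median(H[m]).round(4))
# bail: dark blob in front of shelf
q=P[...,:2]-[.5189,.2447];x=q@u;y=q@v
m=(im.sum(2)<90)&(x<-.122)&(x>-.3)&(abs(y)<.05)
print("bail blob",m.sum(),x[m].min(),x[m].max(),y[m].mean(),H[m].max())
E
```

```text
clock: 20.45
tcp_pos: [0.4513, -0.3508, 0.0093]
orientation: [0.0, 0.745, 0.667, 0.0]
wrist_force: [-0.5, -0.2, -0.6]
finger_gap: 0.0159
clock: 21.25
tcp_pos: [0.4513, -0.3507, 0.0092]
orientation: [-0.0, 0.745, 0.667, 0.0]
wrist_force: [0.4, -0.4, -0.3]
finger_gap: 0.0852
clock: 22.05
tcp_pos: [0.4521, -0.3515, 0.1923]
orientation: [0.002, 0.745, 0.667, 0.0]
wrist_force: [0.2, 0.6, -0.1]
finger_gap: 0.0854
[ 0.45205524 -0.3515163   0.19233288] [ 0.19  0.62 -0.11]
0.1 0.017
0.13 0.0172
0.17 0.0173
0.2 0.0162
0.23 0.0176
0.26 0.017
bail blob 189 -0.25814034156289284 -0.1516843854532119 0.002763999310783694 1.0912562288637953
```

View pics/t9.png

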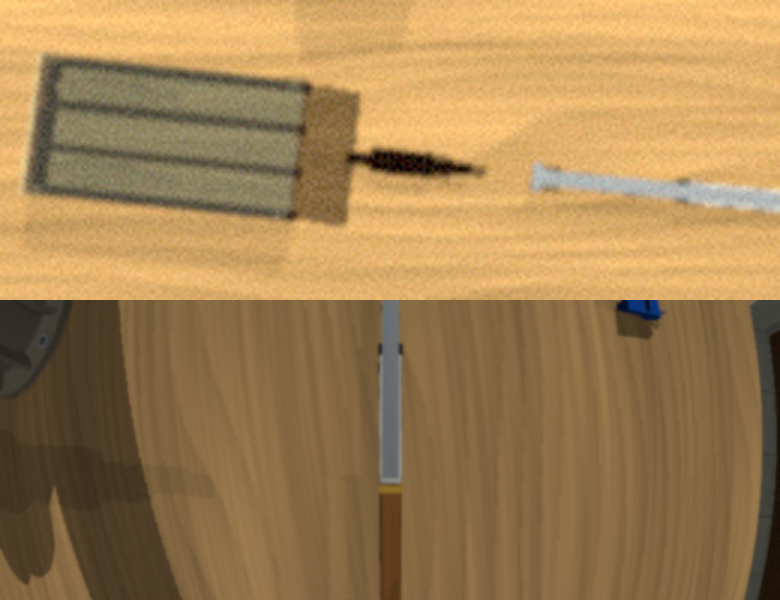

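```bash
python3 -c "
from h import *
print(env.hand_in())"
```

```text
the job is handed in; nothing more can be done
None
```

The dark bail is out of the middle lane and lying on the console, and the picker is flat on the console clear of it. I handed the job in at about 22 s of the 70 allowed; no verdict was reported.

**What I did:** I gripped the picker and found it hung level. From the depth pictures I put the underside of the glass at about 39.7 mm. I took the fork in over the barrel with about 1.3 mm of clearance under the glass, lowered it behind the barrel and drew the bail out. I then lifted the fork off, backed away, set the picker down and let go.

**Last checks:**
- **Bail:** its ends measure about 0.258 to 0.152 m in front of the shelf centre. That puts its middle at about -0.2 m against the -0.167 m needed, and it had not shifted between the last two pictures.
- **Picker:** the strip top reads 16 to 18 mm along the part measured (the last 0.19 m or so), so it is flat. The hand is open and about 0.18 m above it.

**One slip:** on the first lowering I forgot that the strip itself passes over the barrel, and it pressed lightly on it. The wrist felt roughly 2 N; the limit is 15 N. I raised it until the force was gone. I saw no other contact with the shelf or glass in the force readings, which I only had at the end of each move.

**Not verified:** the pale bails were never clearly visible in the pictures. I did not re-measure them, the ball case or the whistle at the end; no move came close to the case or the whistle.

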